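# Crib-stack green turning blanks to dry

### The arm

A 6-joint arm with a two-finger parallel gripper is mounted at the origin on the work surface. World frame = base frame: x ahead of the robot, y to its left, z up, the work surface at z = 0. Lengths are in m, angles in rad, forces in N, time in s.
With the tool pointing down it reaches from about 0.35 to 0.975 m from the base axis. Payload 7.1 kg.
Tool frame: the origin (TCP) lies midway between the tips of the shut fingers; the grasp point (between the pads) lies manip.tcp_to_grasp behind it (manip.tcp_to_grasp is the distance from the TCP to the grasp point, in m); x points along the fingers, y is the direction in which the jaws open and shut, and the axes are right-handed (so a half turn about x gives the same grasp; the last joint's range is limited). The gripper opens to 88 mm and grips with 3 to 60 N. Pads are 20 mm wide; open, the fingers measure 115 mm over their backs; the gripper's body (75 mm by 178 mm) begins 61 mm behind the grasp point.
Start: joints at [1.214, 0.423, 1.63, -0, 1.089, -0.019], TCP at [0.207, 0.59, 0.223] pointing down, gripper open.
Joint ranges: [-3, 3], [-0.9, 2.11], [0.09, 2.58], [-1.31, 4.45], [0.11, 2.69], [-2.54, 2.54]. Speed limits (rad/s): [2.39, 2.39, 3.01, 3.14, 3.14, 3.14].

### API

Orientations are given as a unit quaternion [w, x, y, z].
In Python, from bench import manip, fingers, solve_ik, eyes, finish_job gives the robot as it stands. Calls block until the motion is done:
- manip.move_ptp(position, orientation): joint-space move of the TCP to a pose.
- manip.move_linear(position, ori=None, velocity=0.15, contact_N=None): straight line of the TCP; ori=None keeps the orientation; velocity is the mean speed in m/s. With contact_N (N) it stops when the force on the tool has changed by that much, and returns True; else False.
- manip.move_j(angles): joint-space move.
- fingers.gripper_to(opening, strength=None): finger opening in m; strength is the grip in N (None keeps the last); returns when the fingers have stopped.
- manip.pause(seconds).
- solve_ik(position, orientation): joint angles nearest the present ones, or None.
- manip.state(): the state.
- eyes.read_camera(name): name is "scene" or "top" or "wrist"; returns (picture, depth): 420x560x3 uint8, red, green, blue; 420x560 float32, m along the optical axis (not along the pixel's ray), 0 where there is no reading.
- eyes.calibration(name): a dict with "fov_y" (degrees; the focal length in pixels is half the picture's height over the tangent of half this angle, whatever the lens; pixels are square), "cx", "cy" (the principal point, pixels), "xyz" and "rotation" of the camera in the world. Camera axes: x right, y up, looking along -z (the intrinsics and any distortion apply to the point x, -y, -z); pixel columns grow to the right and rows downward; lengths in m; the calibration is good to about 2 mm. The wrist camera is an equidistant fisheye: a pixel r from the principal point sees the ray r / f radians off the axis. A picture is of the moment at which its call begins: read the wrist's pose just before it. calibration takes no time and is no camera call; for the wrist camera it gives the pose at the moment of the call.
A pose or a line that the arm cannot do raises manip.PlanningError and nothing moves.
- finish_job(): hands the job in, once; it reports no verdict.
The state is a dict: "time": time; "q": joint angles; "qd": joint speeds; "effort": joint torques, N m; "tcp_pos": TCP position; "ee_rot": TCP orientation; "wrist_force": force on the tool from outside, world axes, zero at the start; "torque": the same for the moment, N m; "gripper_width": finger opening in m.
Only numpy, scipy, OpenCV 4.12 (cv2) and the standard library are available. Lean on these libraries where they do the work, as an engineer would, in place of code of your own. Each camera call takes 0.05 s, during which the arm holds its last target. There are 200 camera calls.

### The job

Finish the crosswise stack of four green slats on the drying stand, where one broad slat already lies across one end of the two bearers. Lay the other broad slat flat across both bearers, centred, near their other end; then lay the two narrow slats flat crosswise on top of the broad ones, one directly above each bearer and centred along it. The wood is soft and bruises, so grip it and set it down gently (never over 30 N, no dropping), and leave the finished finials, bowl and gouge alone.

Things in the scene. Friction and masses are not known exactly. Their poses are not given: they have to be found in the camera images.
- stand: Low wooden drying stand fixed to the bench. Two parallel bearers run along its x axis, each 160 mm long, 30 mm wide, 20 mm high, their centre lines at y = -50 and +50 mm; two low ties (8 mm high) join them at x = -50 and +50 mm. Origin at the centre of the stand on the bench surface, z up; the bearers' tops are at z = 20 mm.
- broad_a: Broad slat of pale green (unseasoned) wood, 160 mm long, 46 mm wide, 20 mm thick, about 100 g, loose, flat on the bench at the start. Origin at its centre (10 mm above its underside); x along its length, y across its width, z through its thickness. Soft: 10 N of grip holds it well; it bruises if squeezed or pressed with more than 30 N, or dropped more than 20 mm.
- broad_b: Broad slat, the same as broad_a, but at the start it already lies loose across the two bearers near one end of the stand, its centre 30 mm above the bench.
- narrow_a: Narrow slat of pale green (unseasoned) wood, 160 mm long, 26 mm wide, 20 mm thick, about 60 g, loose, flat on the bench at the start. Origin at its centre (10 mm above its underside); x along its length, y across its width, z through its thickness. Soft: 10 N of grip holds it well; it bruises if squeezed or pressed with more than 30 N, or dropped more than 20 mm.
- narrow_b: Narrow slat, the same as narrow_a.
- finial_a: Bystander: finished dark turned finial standing upright, 110 mm tall, foot 52 mm across, loose. Origin at the centre of its foot.
- finial_b: Bystander: the same as finial_a.
- bowl: Bystander: loose wooden bowl, 130 mm across the rim, 50 mm high. Origin at the centre of its underside.
- gouge: Bystander: turner's gouge with a wooden handle, 200 mm long, lying loose on the bench with its length along its x axis. Origin under its middle.
There are look-alikes about, which are no part of the job. What is meant by the stand is not yellow, and is the smaller of those in its own colour. What is shaped like the narrow_b but turquoise is not meant.

How it is judged:
On the way:
1. both broad slats lie flat across the two bearers, one near each end (z of broad_a in the frame of stand between 0.025 and 0.035 m and y of broad_a in the frame of stand between -0.022 and 0.022 m and angle between the x axis of each of broad_a, broad_b and the y axis of stand, either way round below 0.22 rad and angle between the z axis of each of broad_a, broad_b and the z axis of stand, either way round below 0.08 rad and z of broad_b in the frame of stand between 0.025 and 0.035 m and y of broad_b in the frame of stand between -0.022 and 0.022 m and ((x of broad_a in the frame of stand between 0.03 and 0.072 m and x of broad_b in the frame of stand between -0.072 and -0.03 m) or (x of broad_b in the frame of stand between 0.03 and 0.072 m and x of broad_a in the frame of stand between -0.072 and -0.03 m))), for 0.2 s.
At the end, for the whole second after the job is handed in: Broad slats flat on both bearers, narrow slats flat on them (heights within 5 mm), each pair square to the one below within 0.22 rad, each slat centred lengthwise within 22 mm and its centre 30 to 72 mm out to its own side of the stand's middle; all at rest (all of step 1 and z of narrow_a in the frame of stand between 0.045 and 0.055 m and x of narrow_a in the frame of stand between -0.022 and 0.022 m and angle between the x axis of each of narrow_a, narrow_b and the x axis of stand, either way round below 0.22 rad and angle between the z axis of each of narrow_a, narrow_b and the z axis of stand, either way round below 0.08 rad and z of narrow_b in the frame of stand between 0.045 and 0.055 m and x of narrow_b in the frame of stand between -0.022 and 0.022 m and ((y of narrow_a in the frame of stand between 0.03 and 0.072 m and y of narrow_b in the frame of stand between -0.072 and -0.03 m) or (y of narrow_b in the frame of stand between 0.03 and 0.072 m and y of narrow_a in the frame of stand between -0.072 and -0.03 m)) and linear speed of each of broad_a, broad_b, narrow_a, narrow_b below 0.02 m/s); the robot touches nothing.
It fails at once if a slat is squeezed or pressed by the fingers hard enough to bruise (over about 30 N a pad) (contact force between any of broad_a, broad_b, narrow_a, narrow_b and the fingers above 65 N).
It fails at once if a slat is dropped: it falls freely by more than about 20 mm ((contact force between broad_a and the fingers below 0.1 N and linear speed of broad_a above 0.63 m/s) or (contact force between broad_b and the fingers below 0.1 N and linear speed of broad_b above 0.63 m/s) or (contact force between narrow_a and the fingers below 0.1 N and linear speed of narrow_a above 0.63 m/s) or (contact force between narrow_b and the fingers below 0.1 N and linear speed of narrow_b above 0.63 m/s)).
It fails at once if a slat is pressed onto the stand or another slat hard enough to bruise (contact force between any of broad_a, broad_b, narrow_a, narrow_b and stand above 40 N or contact force between any of narrow_a, narrow_b and broad_a above 40 N or contact force between any of narrow_a, narrow_b and broad_b above 40 N).
It fails at once if a bystander (finial, bowl or gouge) is moved by more than 25 mm or a finial is tipped (distance of any of finial_a, finial_b, bowl, gouge from where it was at the start of the episode above 0.025 m or angle between any of finial_a, finial_b's own z axis and vertical above 0.4 rad).
It also fails if it takes over 67 s, if anything falls off the work surface, if the arm or the gripper's body presses on something with over 40 N, if the wrist force passes 120 N, or if a joint passes its speed limit or range.

## Working session

There is one attempt and no reset: what is moved stays moved. The work goes in short steps, each a Python script; the robot and the scene stay as the last script left them, time stands still between calls to the robot, and variables do not carry over. Pictures are saved under pics/ and viewed, about 8 in all and at most 12, crops included, and the job is handed in when it is done.

```bash
mkdir -p pics; ls; python3 - <<'E'
from bench import manip, fingers, solve_ik, eyes
import cv2, numpy as np
for n in("top","scene"):
    p,d=eyes.read_camera(n); cv2.imwrite(f"pics/{n}0.png",p[:,:,::-1]); np.savez(f"{n}0.npz",p=p,d=d)
    print(n,eyes.calibration(n), d.min(),d.max())
s=manip.state(); print(s["ee_rot"],s["tcp_pos"],manip.tcp_to_grasp,s["time"])
E
```

```text
pics
top {'fov_y': 54.900620528809455, 'cx': 279.9096320827699, 'cy': 206.20304351405608, 'xyz': array([0.31436223, 0.04955894, 1.14131526]), 'rotation': array([-0.69641566, -0.05640374,  0.07555193,  0.71141812])} 0.0 2.0044875
scene {'fov_y': 44.68692953179644, 'cx': 278.6419682709553, 'cy': 215.49119799544877, 'xyz': array([1.17930474, 0.42428466, 1.02989996]), 'rotation': array([0.49333826, 0.16459836, 0.28479105, 0.80524456])} 0.0 3.4637277
[ 0.69695249  0.11837343  0.69713866 -0.11934254] [0.20692823 0.58920774 0.22198147] 0.0187 0.1
```

View pics/top0.png

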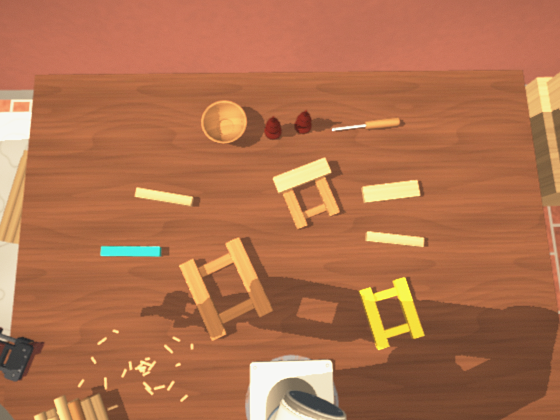

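View pics/scene0.png

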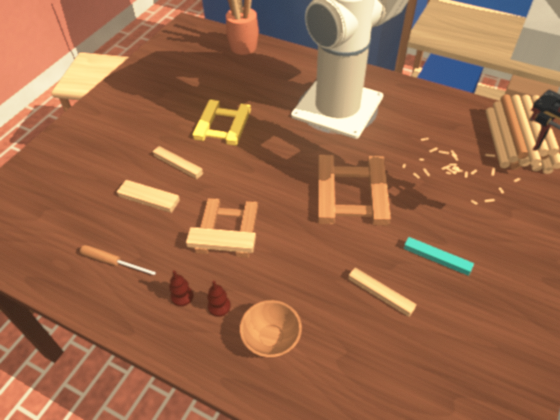

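Candidates (top view):
- **Stands:** small brown at (310,195) is the one meant. The large brown at (225,288) and the yellow at (392,312) are look-alikes.
- **Narrow slats:** (164,197) and (395,239). The turquoise at (130,251) is not meant.
- **Broad slats:** broad_a at (391,191), broad_b at (303,175) on the stand.

Next I measure them.

```bash
cat > h.py <<'E'
from bench import manip, fingers, solve_ik, eyes, finish_job
import cv2, numpy as np
from scipy.spatial.transform import Rotation as R
def cast(name,px,z,cal=None):
    c=cal or eyes.calibration(name); f=210/np.tan(np.radians(c["fov_y"]/2))
    px=np.atleast_2d(np.asarray(px,float)); a=(px-[c["cx"],c["cy"]])/f
    if name=="wrist":
        r=np.linalg.norm(a,axis=1,keepdims=True)+1e-9
        v=np.c_[a[:,:1]/r*np.sin(r),-a[:,1:]/r*np.sin(r),-np.cos(r)]
    else: v=np.c_[a[:,0],-a[:,1],-np.ones(len(a))]
    w,x,y,zz=c["rotation"]; v=R.from_quat([x,y,zz,w]).apply(v)
    return c["xyz"]+v*((z-c["xyz"][2])/v[:,2])[:,None]
def world(name,d,cal=None):
    """per-pixel world points from depth"""
    c=cal or eyes.calibration(name); f=210/np.tan(np.radians(c["fov_y"]/2))
    v,u=np.mgrid[:420,:560]; a=np.dstack([u-c["cx"],v-c["cy"]])/f
    if name=="wrist":
        r=np.linalg.norm(a,axis=2,keepdims=True)+1e-9; a=a/r*np.tan(np.minimum(r,1.4))
    P=np.dstack([a[...,0]*d,-a[...,1]*d,-d]).reshape(-1,3)
    w,x,y,zz=c["rotation"]; return (c["xyz"]+R.from_quat([x,y,zz,w]).apply(P)).reshape(420,560,3)
def rect(xy):
    """centre, long-axis angle, (length,width) of planar points in m"""
    (c,s,a)=cv2.minAreaRect((np.asarray(xy)[:,:2]*1000).astype(np.float32))
    a=np.radians(a+(90 if s[1]>s[0] else 0)); a=(a+np.pi/2)%np.pi-np.pi/2
    return np.array(c)/1000,a,np.array(sorted(s))[::-1]/1000
def slats(p,d,name,cal=None):
    hsv=cv2.cvtColor(p,cv2.COLOR_RGB2HSV); m=cv2.inRange(hsv,(18,50,140),(35,150,255))
    m=cv2.morphologyEx(m,cv2.MORPH_OPEN,np.ones((3,3)))
    W=world(name,d,cal); out=[]
    for c in cv2.findContours(m,0,cv2.CHAIN_APPROX_NONE)[0]:
        if cv2.contourArea(c)<250: continue
        mm=np.zeros(m.shape,np.uint8); cv2.drawContours(mm,[c],-1,1,-1)
        z=np.percentile(W[mm>0][:,2],60); out.append((c[:,0].mean(0).round(),z,*rect(cast(name,c[:,0],round(z/.02)*.02,cal))))
    return out
def down(jaw):
    """tool pointing down, jaws along world angle jaw -> quaternion wxyz"""
    y=np.array([np.cos(jaw),np.sin(jaw),0]); x=np.array([0,0,-1.])
    q=R.from_matrix(np.c_[x,y,np.cross(x,y)]).as_quat(); return q[[3,0,1,2]]
E
python3 - <<'E'
from h import *
np.set_printoptions(precision=4,suppress=True)
for n in("top","scene"):
    D=np.load(n+"0.npz");p,d=D["p"],D["d"]
    print(n)
    for s in slats(p,d,n): print(*s)
    W=world(n,d); h=cv2.cvtColor(p,cv2.COLOR_RGB2HSV)
    print("table z",np.percentile(W[150:160,235:245,2],[5,50,95]) )
    if n=="top":
        for px in[(306,205),(320,210),(295,210),(330,197),(303,175),(391,191),(210,300),(273,128),(303,123),(225,122)]: print(px,h[px[1],px[0]],W[px[1],px[0]])
        b=cv2.resize(p[110:250,250:440,::-1],None,fx=4,fy=4,interpolation=cv2.INTER_CUBIC); cv2.imwrite("pics/crop.png",b)
        m=((W[...,2]>.013)&(W[...,2]<.028)); m[:,:265]=0;m[:,350:]=0;m[:150]=0;m[240:]=0
        for c in cv2.findContours(m.astype(np.uint8),0,1)[0]:
            if cv2.contourArea(c)>60: print("bearer?",c[:,0].mean(0),*rect(cast(n,c[:,0],.02)))
E
```

```text
top
[194. 281.] 0.028336393725510157 [0.3241 0.2543] 0.42820035061002537 [0.1133 0.0371]
[241. 260.] 0.028551615032401535 [0.3779 0.1293] 0.42301514267812745 [0.1193 0.0405]
[394. 239.] 0.021586702217972053 [ 0.4271 -0.3027] 1.4277759209840988 [0.1605 0.027 ]
[163. 196.] 0.02040048137947892 [0.5613 0.3449] 1.3839730463228026 [0.1598 0.0268]
[391. 191.] 0.021476837428727746 [ 0.5658 -0.3017] -1.464060358992965 [0.1624 0.047 ]
[302. 174.] 0.041348123557590544 [ 0.6124 -0.046 ] -1.2103804167252492 [0.1618 0.047 ]
[542.  94.] -0.4146281747876796 [ 1.069  -1.1149] -0.42071007688612294 [0.2037 0.1114]
table z [-0.0034  0.0003  0.0037]
(306, 205) [ 11 156 186] [ 0.5315 -0.0591  0.0023]
(320, 210) [ 17 152 244] [ 0.5149 -0.0979  0.0097]
(295, 210) [ 18 145 246] [ 0.5137 -0.0255  0.0239]
(330, 197) [ 18 145 246] [ 0.5498 -0.1265  0.0211]
(303, 175) [ 27  85 247] [ 0.6102 -0.05    0.0415]
(391, 191) [ 27  87 247] [ 0.5641 -0.3023  0.0214]
(210, 300) [ 13 158 190] [0.2729 0.2098 0.0279]
(273, 128) [  3 192 118] [0.743  0.0319 0.062 ]
(303, 123) [  3 183 135] [ 0.7591 -0.0539  0.0562]
(225, 122)
[... 300 characters left out ...]
] 0.04113262561626756 [ 0.6108 -0.0431] -1.208276219858464 [0.1591 0.0458]
[148. 194.] 0.020858093334144946 [ 0.5642 -0.2969] -1.464639413437732 [0.1639 0.0443]
[178. 161.] 0.02083215188912857 [ 0.4289 -0.2966] 1.465015035664731 [0.1638 0.0234]
[86. 72.] -0.31371265781318425 [-0.0893 -1.1927] 0.29311533260982303 [0.2905 0.2334]
[334.  87.] 0.13206932657889303 [0.0471 0.0248] 0.08145379727023916 [0.3255 0.1577]
[541.  36.] -0.06541761033663289 [-0.8141  0.4715] 0.15054493444422135 [0.4892 0.158 ]
[387.  10.] 0.317544664917945 [-0.0329  0.1015] 0.1666920130285081 [0.1487 0.0723]
[344.  20.] 0.34679716042577013 [0.101  0.0246] 0.4479723909120734 [0.2253 0.1365]
table z [-0.0034  0.0006  0.0037]
```

View pics/crop.png

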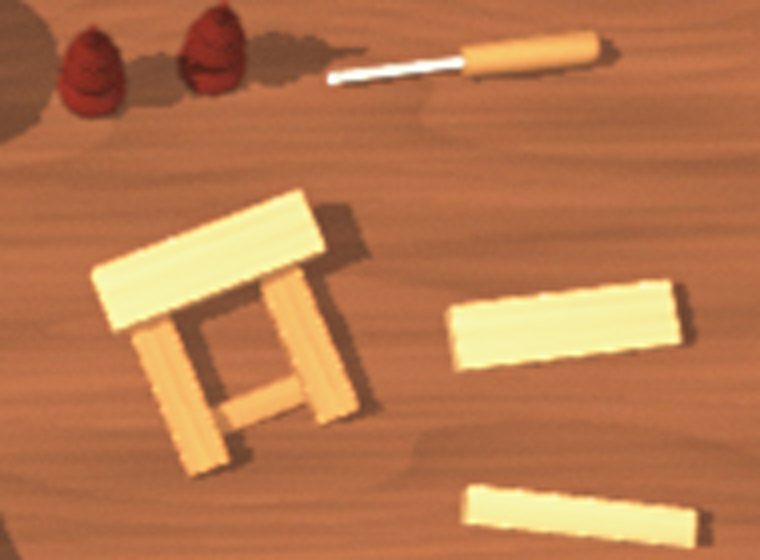

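```bash
cat >> h.py <<'E'
SA=.36; SC=np.array([.558,-.060])
def st(x,y): return SC+[x*np.cos(SA)-y*np.sin(SA), x*np.sin(SA)+y*np.cos(SA)]
def P(xy,z): return np.array([xy[0],xy[1],z])
E
python3 - <<'E'
from h import *
np.set_printoptions(precision=3,suppress=True)
for nm,xy,j in[("a",(.565,-.3),.107),("aP",st(-.05,0),.36),("n1",(.428,-.300),1.445-1.571),("n1P",st(0,-.05),.36-1.571),("n2",(.561,.346),1.39-1.571),("n2P",st(0,.05),.36-1.571)]:
    for k in(0,np.pi): print(nm,k,[None if (q:=solve_ik(P(xy,z),down(j+k))) is None else q for z in(.004,.15)])
t=manip.state()["time"]
manip.move_ptp(P((.565,-.3),.15),down(.107+np.pi)) if solve_ik(P((.565,-.3),.15),down(.107)) is None else manip.move_ptp(P((.565,-.3),.15),down(.107))
cal=eyes.calibration("wrist"); p,d=eyes.read_camera("wrist"); cv2.imwrite("pics/w1.png",p[:,:,::-1]); np.savez("w1.npz",p=p,d=d)
print(manip.state()["time"]-t, manip.state()["q"], cal)
for s in slats(p,d,"wrist",cal): print(*s)
E
```

```text
a 0 [array([-0.507,  0.737,  1.685, -0.   ,  0.719, -0.614]), array([-0.507,  0.529,  1.645, -0.   ,  0.968, -0.614])]
a 3.141592653589793 [array([-0.507,  0.737,  1.685, -0.   ,  0.719,  2.528]), array([-0.507,  0.529,  1.645, -0.   ,  0.968,  2.528])]
aP 0 [array([-0.174,  0.628,  1.966, -0.   ,  0.547, -0.534]), array([-0.174,  0.369,  1.921, -0.   ,  0.851, -0.534])]
aP 3.141592653589793 [None, None]
n1 0 [array([-0.634,  0.632,  1.954, -0.   ,  0.555, -0.508]), array([-0.634,  0.377,  1.909, -0.   ,  0.856, -0.508])]
n1 3.141592653589793 [None, None]
n1P 0 [array([-0.204,  0.686,  1.813, -0.   ,  0.643,  1.007]), array([-0.204,  0.458,  1.771, -0.   ,  0.913,  1.007])]
n1P 3.141592653589793 [array([-0.204,  0.686,  1.813, -0.   ,  0.643, -2.134]), array([-0.204,  0.458,  1.771, -0.   ,  0.913, -2.134])]
n2 0 [array([ 0.535,  0.756,  1.638, -0.   ,  0.747,  0.716]), array([ 0.535,  0.555,  1.598, -0.   ,  0.989,  0.716])]
n2 3.141592653589793 [array([ 0.535,  0.756,  1.638, -0.   ,  0.747, -2.426]), array([ 0.535,  0.555,  1.598, -0.   ,  0.989, -2.426])]
n2P 0 [array([-0.046,  0.647,  1.914, -0.   ,  0.58 ,  1.165]), array([-0.046,  0.4  ,  1.87 , -0.   ,  0.871,  1.165])]
n2P 3.141592653589793 [array([-0.046,  0.647,  1.914, -0.   ,  0.58 , -1.977]), array([-0.046,  0.4  ,  1.87 , -0.   ,  0.871, -1.977])]
3.4083 [-0.506  0.529  1.645  0.     0.968 -0.614] {'fov_y': 65.70646984690485, 'cx': 285.9395085520414, 'cy': 203.87654755702266, 'xyz': array([ 0.557, -0.221,  0.31 ]), 'rotation': array([ 0.988, -0.145, -0.008,  0.053])}
[285. 190.] 0.01832770884609164 [ 0.565 -0.3  ] -1.466980906280022 [0.157 0.046]
[148. 177.] 0.018282498704691463 [ 0.428 -0.3  ] 1.4413812120449867 [0.159 0.026]
[391.   5.] 0.03833759483779181 [ 0.637 -0.116] 0.24631347224498845 [0.045 0.012]
```

View pics/w1.png

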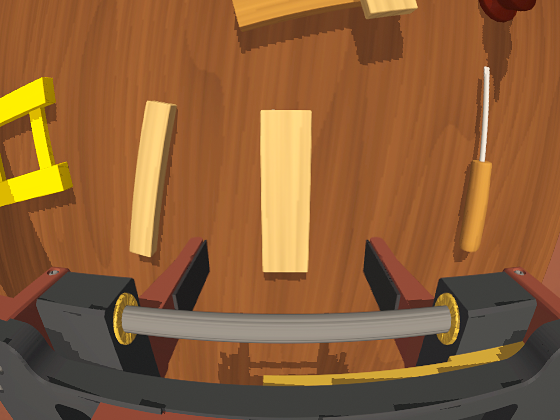

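The wrist view confirms broad_a at (285,190), i.e. (0.565,-0.300), with narrow_a to its left at (150,178), i.e. (0.428,-0.300). The gouge at (478,170) is well clear. I'll pick up broad_a.

```bash
cat >> h.py <<'E'
def pick(xy,jaw,width):
    s=manip.state()
    if np.linalg.norm(s["tcp_pos"][:2]-xy)>.01: manip.move_ptp(P(xy,.09),down(jaw))
    hit=manip.move_linear(P(xy,.005),down(jaw),velocity=.08,contact_N=8)
    z=manip.state()["tcp_pos"][2]; fingers.gripper_to(width-.006,strength=12)
    w=manip.state()["gripper_width"]; manip.move_linear(P(xy,.11),velocity=.12)
    print("pick",hit,z,w,manip.state()["gripper_width"],manip.state()["time"])
E
python3 - <<'E'
from h import *
np.set_printoptions(precision=4,suppress=True)
pick((.565,-.3),.105,.046)
manip.move_ptp(P(st(-.05,0)-np.array([.09,.0]),.15),down(.36))
cal=eyes.calibration("wrist"); p,d=eyes.read_camera("wrist"); cv2.imwrite("pics/w2.png",p[:,:,::-1]); np.savez("w2.npz",p=p,d=d)
import pickle; pickle.dump(cal,open("w2.pkl","wb"))
print(manip.state()["time"],manip.state()["wrist_force"])
for s in slats(p,d,"wrist",cal): print(*s)
E
```

```text
pick False 0.005447866927759188 0.045574957056169006 0.04601358440739048 7.2167
8.3083 [ 0.4572  0.3453 -0.9057]
[285. 359.] 0.16369856894363619 [ 0.4463 -0.1407] 0.35828421606460714 [0.0464 0.0284]
[232. 355.] 0.0185945145363944 [ 0.4341 -0.2903] -1.4865307890128872 [0.06   0.0226]
[472. 220.] 0.03839308224389171 [ 0.6095 -0.0423] -1.201365583145817 [0.1591 0.047 ]
[286. 208.] 0.16350789444605573 [ 0.4142 -0.0552] -1.2119274137129628 [0.1095 0.0467]
[10. 86.] 0.010221251066652526 [ 0.0735 -0.064 ] -1.3699452447549736 [0.0875 0.0356]
```

View pics/w2.png

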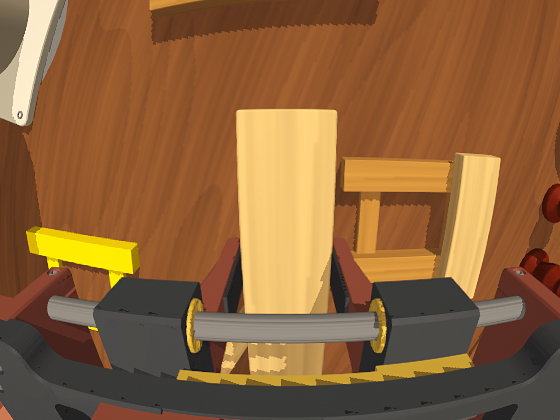

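The slat is held (gripper width 46 mm). The left bearer shows with its near end at about (343,158)–(345,190), broad_b at (472,220), and the near tie at (368,220). I'll refine the stand pose from the bearer edges and place.

```bash
python3 - <<'E'
from h import *
import pickle
np.set_printoptions(precision=4,suppress=True)
cal=pickle.load(open("w2.pkl","rb"))
D=np.load("w2.npz"); W=world("wrist",D["d"],cal)
m=((W[...,2]>.012)&(W[...,2]<.028)); m[:,:338]=0; m[:,460:]=0; m[:140]=0; m[285:]=0
m=cv2.morphologyEx(m.astype(np.uint8),cv2.MORPH_OPEN,np.ones((3,3)))
for c in cv2.findContours(m,0,1)[0]:
    if cv2.contourArea(c)>60: print(cv2.boundingRect(c),*rect(cast("wrist",c[:,0],.02,cal)))
print("corner px->xy",cast("wrist",[(342,158),(345,190),(357,254)],.02,cal)[:,:2])
print("pred. left bearer near corners",st(-.08,.065),st(-.08,.035),"right inner edge", st(-.06,-.035))
E
```

```text
(342, 153, 117, 130) [ 0.537  -0.0622] -1.1940571367453403 [0.1372 0.1194]
corner px->xy [[ 0.4583 -0.027 ]
 [ 0.4727 -0.0537]
 [ 0.5112 -0.1098]]
pred. left bearer near corners [ 0.4602 -0.0273] [ 0.4708 -0.0554] right inner edge [ 0.5142 -0.1139]
```

```bash
cat >> h.py <<'E'
def place(xy,jaw,zc,width):
    """zc: TCP height at which the slat should touch"""
    manip.move_ptp(P(xy,zc+.06),down(jaw)); manip.move_linear(P(xy,zc+.006),velocity=.08)
    hit=manip.move_linear(P(xy,zc-.003),velocity=.015,contact_N=3)
    s=manip.state(); fingers.gripper_to(width+.022)
    manip.move_linear(P(xy,zc+.08),velocity=.15)
    print("place",hit,s["tcp_pos"],s["wrist_force"],manip.state()["time"])
E
python3 - <<'E'
from h import *
np.set_printoptions(precision=4,suppress=True)
place(st(-.05,0),.36,.0255,.046)
fingers.gripper_to(.07)
pick((.428,-.300),1.441-np.pi/2,.026)
p,d=eyes.read_camera("top"); cv2.imwrite("pics/t1.png",p[:,:,::-1])
for s in slats(p,d,"top")[:]: print(*s)
E
```

```text
place True [ 0.5114 -0.0776  0.0247] [-0.0431  0.6475  2.2305] 11.3833
pick False 0.005414573232090415 0.025775039594936527 0.025678685322887865 15.575
[312. 392.] 0.8278150784175623 [0.2341 0.0272] -1.4298037849961398 [0.1089 0.0525]
[519. 382.] 0.8769216785587289 [ 0.2458 -0.1055] -0.47567778836438634 [0.0501 0.0499]
[466. 345.] 0.8796147568313447 [ 0.2726 -0.0719] -0.44308835320994966 [0.0525 0.0351]
[307. 329.] 0.6839772290449779 [0.2635 0.0059] -0.9488894229803311 [0.1589 0.0137]
[407. 303.] 0.8779135411623814 [ 0.3007 -0.0401] -0.31346884084637594 [0.0546 0.0452]
[436. 254.] 0.613734524072852 [ 0.3451 -0.1658] -0.8167742623592442 [0.0467 0.0221]
[301. 215.] 0.040891461538572746 [ 0.4957 -0.0432] -1.290696028879859 [0.075 0.044]
[460. 217.] 0.48769903533563175 [ 0.4228 -0.2599] -1.4572446223612876 [0.1667 0.1235]
```

```bash
python3 - <<'E'
from h import *
np.set_printoptions(precision=4,suppress=True)
place(st(0,-.05),.36-np.pi/2,.0455,.026)
fingers.gripper_to(.07)
manip.move_ptp(P((.561,.346),.15),down(1.39-np.pi/2))
cal=eyes.calibration("wrist"); p,d=eyes.read_camera("wrist")
S=[s for s in slats(p,d,"wrist",cal) if abs(s[1]-.02)<.008 and s[4][0]>.14 and abs(s[4][1]-.026)<.006]
for s in S: print(*s)
p,d=eyes.read_camera("top"); cv2.imwrite("pics/t2.png",p[100:300,220:460,::-1].repeat(3,0).repeat(3,1))
for s in slats(p,d,"top"):
    if s[1]<.08: print(*s)
E
```

```text
place True [ 0.5758 -0.1068  0.0448] [0.4522 0.3596 2.6573] 19.5333
[285. 187.] 0.01829048205798307 [0.5614 0.3478] 1.3841517444319469 [0.1582 0.0258]
[319. 383.] 0.01322540130273726 [ 0.0411 -0.0645] -1.5002370388462243 [0.0897 0.0794]
[ 13. 126.] -0.5895761671490872 [1.0274 1.1687] -1.4915642217297855 [0.1225 0.1224]
```

View pics/t2.png

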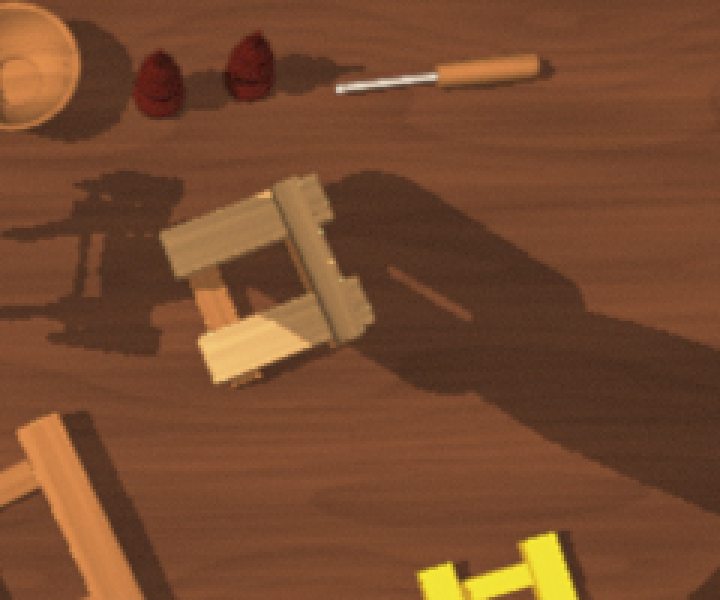

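The first three slats are in place: the narrow one runs along the right bearer across both broads (crop (320,260)), and the bystanders have not moved. narrow_b is at (0.561,0.348). I'll pick it up and lay it.

```bash
python3 - <<'E'
from h import *
np.set_printoptions(precision=4,suppress=True)
pick((.561,.347),1.385-np.pi/2,.026)
place(st(0,.05),.36-np.pi/2,.0455,.026)
manip.move_ptp(P((.40,.33),.30),down(.36-np.pi/2))
n="top"; p,d=eyes.read_camera(n); cv2.imwrite("pics/t3.png",p[100:300,220:460,::-1].repeat(3,0).repeat(3,1))
W=world(n,d)
for lo,hi,z in((.053,.075,.06),(.033,.049,.04)):
    m=((W[...,2]>lo)&(W[...,2]<hi)); m[:,:260]=0;m[:,360:]=0;m[:150]=0;m[240:]=0
    m=cv2.morphologyEx(m.astype(np.uint8),cv2.MORPH_OPEN,np.ones((3,3)))
    for c in cv2.findContours(m,0,1)[0]:
        if cv2.contourArea(c)>80:
            r=rect(cast(n,c[:,0],z)); e=r[0]-SC
            print(z,r[1:],"stand xy",e@[np.cos(SA),np.sin(SA)],e@[-np.sin(SA),np.cos(SA)],"z",np.median(W[...,2][m>0]))
E
```

```text
pick False 0.005471554068301462 0.025992405299237464 0.026170738956298734 25.5917
place True [ 0.5405 -0.0132  0.0447] [0.7379 0.1907 2.65  ] 29.5
0.06 (np.float64(0.35976872863524445), array([0.1604, 0.0267])) stand xy -0.0008987463072164675 0.04959904292787773 z 0.06065695171985297
0.06 (np.float64(0.36292890216375984), array([0.16  , 0.0277])) stand xy -0.0025095825259362973 -0.049830935653505035 z 0.06065695171985297
0.04 (np.float64(0.3623019607536415), array([0.0464, 0.0179])) stand xy -0.050789062721279414 0.07015702097697522 z 0.040795781275231424
0.04 (np.float64(-1.2190139189260956), array([0.0729, 0.0465])) stand xy -0.050700713799454025 -0.003003682396614464 z 0.040795781275231424
0.04 (np.float64(-1.214282347196379), array([0.0731, 0.0474])) stand xy 0.05478128833378967 -0.0031672547197407783 z 0.040795781275231424
```

View pics/t3.png

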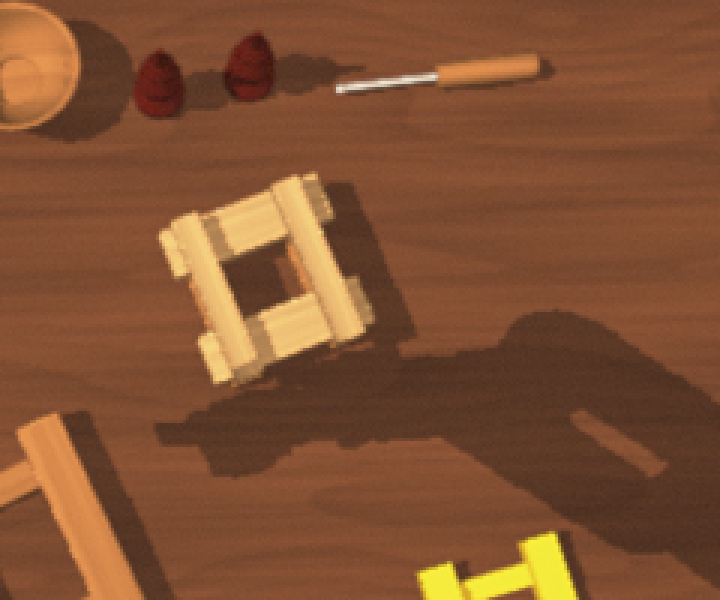

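The stack is complete, square and within tolerance; the arm is clear and the bystanders have not moved. I'm handing it in.

```bash
python3 - <<'E'
from h import *
manip.pause(.3); finish_job(); print(manip.state()["time"])
E
```

```text
the job is handed in; nothing more can be done
the job is handed in; nothing more can be done
```

The stack is finished and handed in after about 31 s of robot time. I laid broad_a across the free end of the small brown stand, then one narrow slat over each bearer. Each grip was 12 N, and each slat was set down with a stop at 3 N of contact.

The final overhead check, in the stand's frame, was all within tolerance:

| Slat | Measured position | Limit | Top height |
|---|---|---|---|
| Narrow slats | y = +49.6 and −49.8 mm, x within 3 mm of centre | 30–72 mm out, ±22 mm lengthwise | about 61 mm |
| Broad slats | x = −51 and +55 mm | 30–72 mm out | about 41 mm |

- **Squareness:** all four slats were within about 0.01 rad of square.
- **Broad slats' lengthwise centring:** the narrow slats partly hide them now. broad_b measured 6 mm off or better before that. broad_a was released about 0 mm off by the arm's own position and looks centred in the picture.
- **Bystanders:** the finials and gouge look unmoved in the pictures, as does the visible part of the bowl. I did not measure their positions.
- **Failures:** no check failed. The only disagreement was 2–5 mm between views on the stand's edges, too small to matter here.

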